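# Pack up a hold-down clamp on a glued joint and hold it

### The arm

A 6-joint arm with a two-finger parallel gripper is mounted at the origin on the work surface. World frame = base frame: x ahead of the robot, y to its left, z up, the work surface at z = 0. Lengths are in m, angles in rad, forces in N, time in s.
With the tool pointing down it reaches from about 0.3 to 0.775 m from the base axis. Payload 14.6 kg.
Tool frame: the origin (TCP) lies on the centre line of the jaws, within the pads' length; the fingertips stand 22 mm ahead of it and the grasp point (between the pads) lies 3 mm ahead of it; z points along the fingers, y is the line along which they close (so a half turn about z gives the same grasp; the last joint's range is limited). The gripper opens to 85 mm and grips with 20 to 120 N. Pads are 22 mm wide; open, the fingers measure 114 mm over their backs; the gripper's body (76 mm by 85 mm) begins 54 mm behind the grasp point. The pads swing forward as they close: fully open they stand 13 mm farther back than shut.
Start: joints at [-1.182, 0.3, 1.521, -0, 1.321, -0.067], TCP at [0.242, -0.494, 0.253] pointing down, gripper open.
Joint ranges: [-3.03, 3.03], [-0.79, 2.21], [0.23, 2.52], [-1.04, 4.18], [0, 3.07], [-2.55, 2.55]. Speed limits (rad/s): [2.22, 2.22, 2.57, 3.14, 3.14, 3.14].

### API

Orientations are given as a unit quaternion [w, x, y, z].
In Python, from rig import env, claw, state, eyes gives the robot as it stands. Calls block until the motion is done:
- env.reach(position, orientation): joint-space move of the TCP to a pose.
- env.move_l(position, rate=0.15, rot=None, until_force=None): straight line of the TCP; rot=None keeps the orientation; rate is the mean speed in m/s. With until_force (N) it stops when the force on the tool has changed by that much, and returns True; else False.
- env.movej(angles): joint-space move.
- claw.move_gripper(opening, grip_force=None): finger opening in m; grip_force is the grip in N (None keeps the last); returns when the fingers have stopped.
- env.sleep(seconds).
- env.inverse_kinematics(position, orientation): joint angles nearest the present ones, or None.
- state(): the state.
- eyes.capture(name): name is "side" or "top"; returns the picture (480x640x3 uint8, blue, green, red); there is no depth.
- eyes.get_calibration(name): a dict with "vertical_fov" (degrees; the focal length in pixels is half the picture's height over the tangent of half this angle, whatever the lens; pixels are square), "cx", "cy" (the principal point, pixels), "world_to_cam" (4x4, takes a point from world to camera coordinates). Camera axes: x right, y down, z forward; pixel columns grow to the right and rows downward; lengths in m; the calibration is good to about 2 mm. A picture is of the moment at which its call begins. get_calibration takes no time and is no camera call.
A pose or a line that the arm cannot do raises env.Unreachable and nothing moves.
- env.close_job(): hands the job in; it is judged then, once.
The state is a dict: "time_s": time; "qpos": joint angles; "qvel": joint speeds; "effort": joint torques, N m; "ee_pos": TCP position; "tcp_rot": TCP orientation; "ft_force": force on the tool from outside, world axes, zero at the start; "moment": the same for the moment, N m; "opening": finger opening in m; "grasp_force": force on a finger pad.
Only numpy, scipy, OpenCV 4.12 (cv2) and the standard library are available. Lean on these libraries where they do the work, as an engineer would, in place of code of your own. Each camera call takes 0.05 s, during which the arm holds its last target. There are 200 camera calls.

### The job

The freshly glued lap joint in the gluing jig must be pressed while the glue grabs, but the foot of the hold-down arm does not reach it. Stack the small flat packing pieces squarely on the joint, lengthwise under the arm and one on top of another, just as many as it takes (two or three) for the foot to bite on the stack before the arm comes to its lower stop; leave any spare piece on the bench and do not knock over the glue bottle. Swing the arm down onto the stack and finish while still pressing its handle firmly down: do not let go.

Things in the scene. Friction and masses are not known exactly. Their poses are not given: they have to be found in the camera images.
- jig: the gluing jig, fixed to the bench: a plywood plate 15 mm thick carrying two laths that overlap in a lap joint. Origin on the bench under the middle of the joint; x along the plate from the joint to the hinge post, z up. The plate spans x -115 to 185 mm, y +-55 mm; the laths (70 mm wide) run along y to +-130 mm. Fences at x = +-43 mm (12 mm thick) end level with the joint's top
- seat (a point): middle of the top of the lap joint, 35 mm above the bench: the centre of the stack. The flat top there is 70 mm (jig x) by 80 mm (jig y)
- hinge (a point): centre of the hold-down arm's hinge pin, 115 mm from the seat along the jig's x. Its height differs from job to job (80 to 98 mm above the bench). With the arm on its lower stop the foot's underside is 30 mm below the pin, so the gap over the joint is the pin's height less 65 mm (15 to 33 mm). Post and cheeks stay within 30 mm of the pin
- foot (a point): middle of the underside of the arm's rubber foot (a roller shape 28 mm wide, 10 mm radius), 110 mm from the pin along the arm and 30 mm below the arm's centre line; with the arm down it is over the joint, 5 mm from the seat's middle towards the post
- holddown (a joint): angle of the hold-down arm: 0 = level on its lower stop, pointing from the pin back over the joint (jig -x); grows as the handle is raised; it starts thrown back past upright (1.75 to 2.0) and stops at 2.1. The hinge is stiff (0.4 N m): the arm stays where it is left. A stack that is h too high for the gap leaves the arm at about h / 110 mm rad
- grip (a point): middle of the outer face (upper face when level) of the black rubber handle of the arm, 185 mm from the pin along the arm and 9 mm above the arm's centre line; the handle is 80 mm long, 28 mm wide, 18 mm thick and ends 225 mm from the pin; between pin and handle the steel bar is 24 mm wide and 12 mm thick
- pack_a (a point): one of three identical loose packing pieces, a plain offcut of aluminium flat bar 60 mm long (its x), 40 mm wide (its y), 12 mm thick (its z), about 80 g, lying flat on the bench; this point is its centre
- pack_b (a point): one of three identical loose packing pieces, a plain offcut of aluminium flat bar 60 mm long (its x), 40 mm wide (its y), 12 mm thick (its z), about 80 g, lying flat on the bench; this point is its centre
- pack_c (a point): one of three identical loose packing pieces, a plain offcut of aluminium flat bar 60 mm long (its x), 40 mm wide (its y), 12 mm thick (its z), about 80 g, lying flat on the bench; this point is its centre
- glue_mid (a point): middle of the white glue bottle, standing, 54 mm across and 150 mm tall: not to be knocked over

How it is judged:
On the way, in this order (a step that is already met when the one before it is completed fails the run):
1. a packing piece lies squarely on the joint, let go (((horizontal distance between pack_a and seat below 0.015 m and angle between pack_a's own z axis and vertical below 0.08 rad and angle between the x axis of pack_a and the x axis of jig, either way round below 0.3 rad and z of pack_a in the frame of jig between 0.036 and 0.046 m and contact force between the fingers and packer_a below 0.1 N) or (horizontal distance between pack_b and seat below 0.015 m and angle between pack_b's own z axis and vertical below 0.08 rad and angle between the x axis of pack_b and the x axis of jig, either way round below 0.3 rad and z of pack_b in the frame of jig between 0.036 and 0.046 m and contact force between the fingers and packer_b below 0.1 N) or (horizontal distance between pack_c and seat below 0.015 m and angle between pack_c's own z axis and vertical below 0.08 rad and angle between the x axis of pack_c and the x axis of jig, either way round below 0.3 rad and z of pack_c in the frame of jig between 0.036 and 0.046 m and contact force between the fingers and packer_c below 0.1 N))), for 0.2 s.
2. a second piece lies squarely on the first, let go (((horizontal distance between pack_a and seat below 0.015 m and angle between pack_a's own z axis and vertical below 0.08 rad and angle between the x axis of pack_a and the x axis of jig, either way round below 0.3 rad and z of pack_a in the frame of jig between 0.048 and 0.058 m and contact force between the fingers and packer_a below 0.1 N) or (horizontal distance between pack_b and seat below 0.015 m and angle between pack_b's own z axis and vertical below 0.08 rad and angle between the x axis of pack_b and the x axis of jig, either way round below 0.3 rad and z of pack_b in the frame of jig between 0.048 and 0.058 m and contact force between the fingers and packer_b below 0.1 N) or (horizontal distance between pack_c and seat below 0.015 m and angle between pack_c's own z axis and vertical below 0.08 rad and angle between the x axis of pack_c and the x axis of jig, either way round below 0.3 rad and z of pack_c in the frame of jig between 0.048 and 0.058 m and contact force between the fingers and packer_c below 0.1 N))), for 0.2 s.
3. the arm is down and its foot bites on the stack (value of joint holddown below 0.145 rad and (contact force between holddown and packer_a above 4 N or contact force between holddown and packer_b above 4 N or contact force between holddown and packer_c above 4 N)), for 0.2 s.
At the end, for the whole second after the job is handed in: Robot still presses the hold-down arm (over 3 N); the foot bears on a packing piece (over 6 N); arm within 0.145 rad of its lower stop; every piece used lies flat and still, centred within 15 mm and square within 0.3 rad on the joint; any spare is over 90 mm away (value of joint holddown below 0.145 rad and (contact force between holddown and packer_a above 6 N or contact force between holddown and packer_b above 6 N or contact force between holddown and packer_c above 6 N) and contact force between any of the fingers, the arm and holddown above 3 N and ((horizontal distance between pack_a and seat below 0.015 m and angle between pack_a's own z axis and vertical below 0.08 rad and angle between the x axis of pack_a and the x axis of jig, either way round below 0.3 rad and linear speed of packer_a below 0.02 m/s) or horizontal distance between pack_a and seat above 0.09 m) and ((horizontal distance between pack_b and seat below 0.015 m and angle between pack_b's own z axis and vertical below 0.08 rad and angle between the x axis of pack_b and the x axis of jig, either way round below 0.3 rad and linear speed of packer_b below 0.02 m/s) or horizontal distance between pack_b and seat above 0.09 m) and ((horizontal distance between pack_c and seat below 0.015 m and angle between pack_c's own z axis and vertical below 0.08 rad and angle between the x axis of pack_c and the x axis of jig, either way round below 0.3 rad and linear speed of packer_c below 0.02 m/s) or horizontal distance between pack_c and seat above 0.09 m)); the arm keeps its last pose, push and grip.
It fails at once if the glue bottle is knocked over (angle between glue_mid's own z axis and vertical above 0.5 rad).
It also fails if it takes over 72 s, if anything falls off the work surface, if the arm or the gripper's body presses on something with over 40 N, if the wrist force passes 120 N, or if a joint passes its speed limit or range.

## Working session

There is one attempt and no reset: what is moved stays moved. The work goes in short steps, each a Python script; the robot and the scene stay as the last script left them, time stands still between calls to the robot, and variables do not carry over. Pictures are saved under pics/ and viewed, at most 10 in all, crops included, and the job is handed in when it is done.

```bash
mkdir -p pics; ls; python3 - <<'E'
from rig import env, claw, state, eyes
import cv2
for n in ("side","top"):
    cv2.imwrite(f"pics/{n}0.png",eyes.capture(n)); print(n,eyes.get_calibration(n))
print(state())
E
```

```text
pics
side {'vertical_fov': 52.58518557316814, 'cx': 319.53453612484134, 'cy': 241.3342881720607, 'world_to_cam': array([[ 0.96518555, -0.26139872, -0.00935769, -0.60258689],
       [-0.20807808, -0.74564373, -0.63302365,  0.127252  ],
       [ 0.15849407,  0.61293241, -0.7740759 ,  0.7852765 ],
       [ 0.        ,  0.        ,  0.        ,  1.        ]])}
top {'vertical_fov': 57.85920689586044, 'cx': 319.71453738162955, 'cy': 241.84292159331076, 'world_to_cam': array([[ 0.02722358, -0.99931616, -0.02502174, -0.08811056],
       [-0.98535576, -0.02261157, -0.16900517,  0.58061326],
       [ 0.16832382,  0.02925624, -0.9852975 ,  0.66001452],
       [ 0.        ,  0.        ,  0.        ,  1.        ]])}
{'time_s': 0.1, 'qpos': array([-1.18160108e+00,  3.00407198e-01,  1.52152359e+00,  2.99841866e-05,
        1.32069999e+00, -6.66188821e-02]), 'qvel': array([-0.00093931, -0.00099523, -0.00168541,  0.00035981, -0.00020834,
       -0.00045804]), 'effort': array([-2.45183737e-04, -5.44385040e+01, -3.62371373e+01, -1.12459813e-04,
        3.04457659e-03,  9.31440491e-05]), 'ee_pos': array([ 0.24202879, -0.49367533,  0.25278068]), 'tcp_rot': array([-5.14657419e-04,  9.74142113e-01,  2.25935552e-01, -6.90207981e-05]), 'ft_force': array([ 0.31860893,  0.43893555, -0.481102  ]), 'moment': array([-0.00116505,  0.02329412, -0.01058329]), 'grasp_force': 0.0, 'opening': 0.08521154110434286}
```

View pics/side0.png

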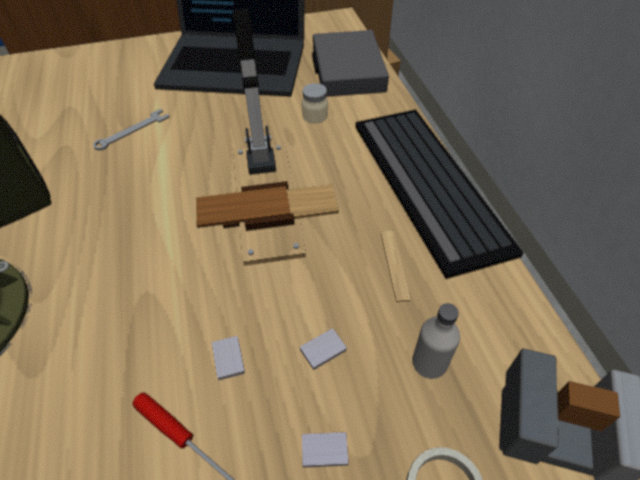

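View pics/top0.png

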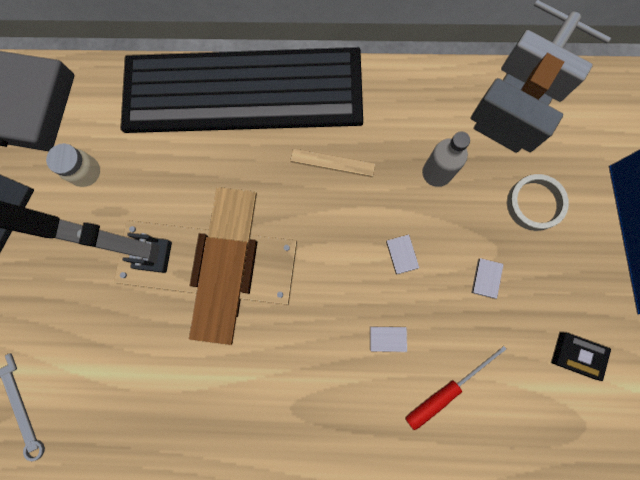

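```bash
cat > h.py <<'E'
import numpy as np, cv2
from rig import env, claw, state, eyes
def cam(n):
    c=eyes.get_calibration(n);T=c["world_to_cam"];f=240/np.tan(np.radians(c["vertical_fov"]/2))
    return T[:3,:3],T[:3,3],f,c["cx"],c["cy"]
def ray(n,u,v):
    R,t,f,cx,cy=cam(n); d=R.T@np.array([(u-cx)/f,(v-cy)/f,1]); return -R.T@t,d/np.linalg.norm(d)
def onz(n,u,v,z):
    o,d=ray(n,u,v); return o+d*(z-o[2])/d[2]
def tri(p,q):
    """point nearest to the rays through p (side) and q (top), and the gap"""
    o,d=ray("side",*p);O,D=ray("top",*q)
    s=np.linalg.lstsq(np.c_[d,-D],O-o,rcond=None)[0]; a=o+s[0]*d;b=O+s[1]*D
    return (a+b)/2,np.linalg.norm(a-b)
def proj(n,P):
    R,t,f,cx,cy=cam(n);p=R@P+t;return f*p[0]/p[2]+cx,f*p[1]/p[2]+cy
def packs(n,img,z=.012):
    h=cv2.cvtColor(img,cv2.COLOR_BGR2HSV)
    m=cv2.inRange(h,(105,10,140),(150,70,255))
    out=[]
    for c in cv2.findContours(m,cv2.RETR_EXTERNAL,cv2.CHAIN_APPROX_NONE)[0]:
        if not 300<cv2.contourArea(c)<3000: continue
        P=np.array([onz(n,u,v,z)[:2] for u,v in c[:,0]])*1000
        (x,y),(w,hh),a=cv2.minAreaRect(P.astype(np.float32))
        if w<hh: w,hh,a=hh,w,a+90
        out.append((round(x/1000,4),round(y/1000,4),round(np.radians((a+90)%180-90),3),round(w,1),round(hh,1)))
    return sorted(out)
E
python3 - <<'E'
from h import *
t=cv2.imread("pics/top0.png");s=cv2.imread("pics/side0.png")
print(ray("top",320,240)[0],ray("side",320,240)[0])
print("top",packs("top",t));print("side",packs("side",s))
a=cv2.resize(t[180:350,0:310],(775,425),interpolation=cv2.INTER_CUBIC);cv2.imwrite("pics/c1.png",a)
b=cv2.resize(s[5:185,195:345],(500,600),interpolation=cv2.INTER_CUBIC)
cv2.imwrite("pics/c2.png",b)
c=cv2.resize(s[130:275,185:350],(660,580),interpolation=cv2.INTER_CUBIC)
cv2.imwrite("pics/c3.png",c)
E
```

```text
[ 0.46341314 -0.09423127  0.74623262] [ 0.48362484 -0.5439522   0.68277831]
top [(0.3026, 0.4147, np.float64(0.469), 174.6, 28.2), (0.4301, -0.1898, np.float64(-1.543), 57.6, 37.0), (0.5341, -0.3561, np.float64(-0.226), 57.8, 38.5), (0.5716, -0.2136, np.float64(0.295), 58.8, 38.7), (0.7315, 0.3973, np.float64(0.135), 53.3, 52.9), (0.9806, -0.5128, np.float64(1.034), 131.2, 111.9)]
side [(0.4298, -0.1898, np.float64(-1.552), 58.0, 37.7), (0.5348, -0.356, np.float64(-0.224), 57.5, 38.8), (0.5717, -0.2139, np.float64(0.296), 58.1, 37.7), (0.9486, -0.4265, np.float64(0.913), 130.5, 23.8)]
```

View pics/c1.png

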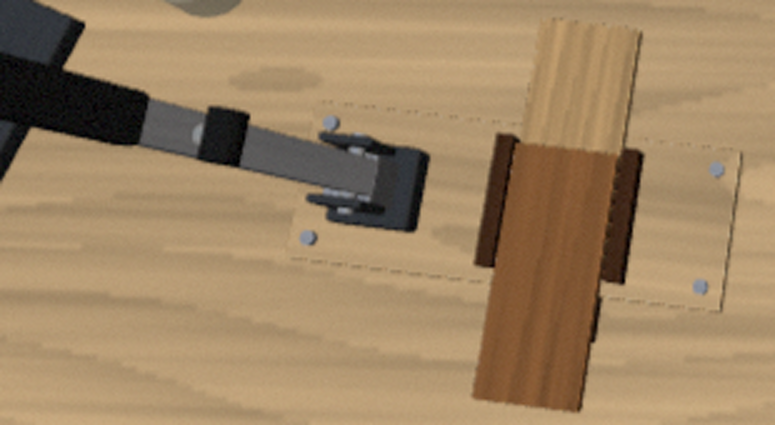

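View pics/c2.png

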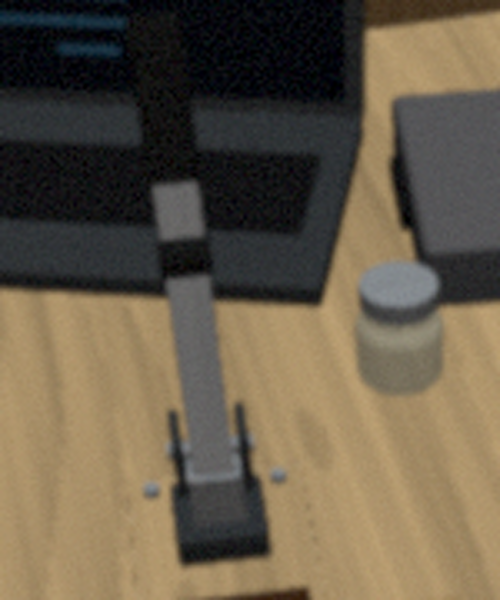

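View pics/c3.png

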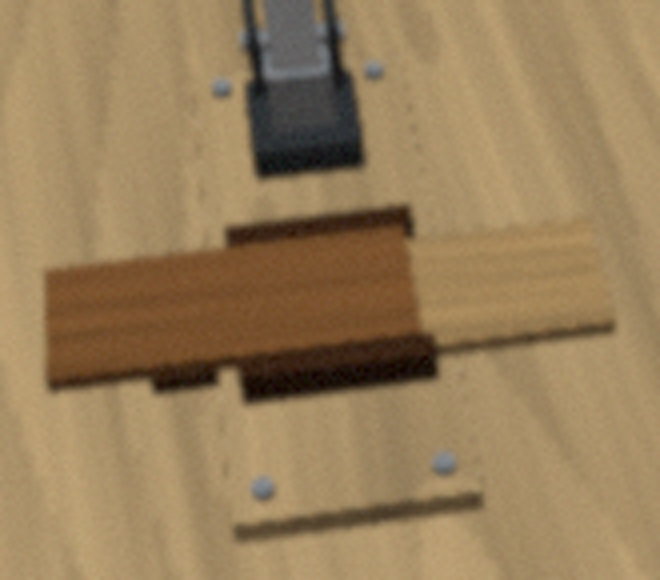

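```bash
python3 - <<'E'
from h import *
C=lambda x,y:(x/2.5,y/2.5+180)
P=lambda x,y,z=.015:onz("top",*C(x,y),z)
a,b,c,d=P(741,150),P(720,310),P(315,102),P(290,258)
for p in (a,b,c,d):print(p)
print(np.linalg.norm(a-b),np.linalg.norm(c-d),np.linalg.norm(a-c),np.linalg.norm(b-d))
ex=(c+d-a-b);ex/=np.linalg.norm(ex)
mid=(a+b+c+d)/4; seat=mid-ex*.035; print("plate seat",seat,"yaw",np.arctan2(ex[1],ex[0]))
ey=np.array([-ex[1],ex[0],0])
J=lambda p:np.round(1000*np.array([(p-seat)@ex,(p-seat)@ey,p[2]]),1)
# screws in both views
for uv in ((331,122),(308,238),(717,170),(700,287)):print("screw top",J(P(*uv,.016)))
S3=lambda x,y:(x/4+185,y/4+130)
for uv in ((222,88),(374,70),(262,488),(444,463)):print("screw side",J(onz("side",*S3(*uv),.016)))
# brown lath top and fences z=.035
for uv in ((515,143),(618,155),(473,398),(580,411),(498,133),(643,152),(623,284),(475,264)):print("z35 top",J(P(*uv,.035)))
for uv in ((45,270),(48,385),(408,225),(420,340),(228,230),(410,207),(436,340)):print("z35 side",J(onz("side",*S3(*uv),.035)))
S2=lambda x,y:(x/3.3333+195,y/3.3333+5)
for s,t in (((172,450),(340,212)),((250,441),(355,150))):
    p,g=tri(S2(*s),C(*t));print("pin tri",J(p),g)
    for o,dd in (ray("side",*S2(*s)),ray("top",*C(*t))):
        k=(.115-(o-seat)@ex)/(dd@ex);print("  plane",J(o+k*dd))
# bottle
print("bottle",onz("top",437,180,0))
E
```

```text
[ 0.59061855 -0.03249878  0.015     ]
[ 0.48176404 -0.0223853   0.015     ]
[0.61779062 0.26622684 0.015     ]
[0.50900496 0.27219424 0.015     ]
0.10932330693005744 0.10894920869068749 0.2999588573922968 0.29583639684017643
plate seat [0.54659805 0.08603052 0.015     ] yaw 1.4793405132683366
screw top [171.5 -41.6  16. ]
screw top [171.8  39.6  16. ]
screw top [-99.6 -38.9  16. ]
screw top [-98.6  41.1  16. ]
screw side [172.7  38.5  16. ]
screw side [172.4 -41.4  16. ]
screw side [-96.9  40.1  16. ]
screw side [-97.3 -40.1  16. ]
z35 top [ 35.4 -38.8  35. ]
z35 top [-34.7 -38.6  35. ]
z35 top [ 35.3 129.5  35. ]
z35 top [-34.8 129.3  35. ]
z35 top [ 48.  -44.2  35. ]
z35 top [-51.1 -42.5  35. ]
z35 top [-50.5  45.8  35. ]
z35 top [48.6 44.3 35. ]
z35 side [ 35.2 128.1  35. ]
z35 side [-37.1 127.7  35. ]
z35 side [ 34.1 -42.5  35. ]
z35 side [-40.2 -38.2  35. ]
z35 side [46.3 42.  35. ]
z35 side [ 46.1 -45.1  35. ]
z35 side [-41.5 -45.3  35. ]
pin tri [121.1  22.5  85.7] 0.002994089207485355
  plane [115.   20.9  90.8]
  plane [115.   24.8  98.2]
pin tri [119.3 -19.7  86.2] 0.008695151067865283
  plane [115.  -23.8  90.7]
  plane [115.  -14.4  93.9]
bottle [ 0.70703028 -0.2772762   0.        ]
```

```bash
python3 - <<'E'
from h import *
A={n:np.mean([eyes.capture(n).astype(float) for _ in range(6)],0) for n in("side","top")}
g=lambda i:np.clip(255*(i/255)**.6,0,255).astype(np.uint8)
for n in A: cv2.imwrite(f"pics/avg_{n}.png",A[n])
s=cv2.resize(g(A["side"][113:173,232:282]),(500,600),interpolation=cv2.INTER_CUBIC)
t=cv2.resize(g(A["top"][225:275,120:175]),(300,273),interpolation=cv2.INTER_CUBIC)
u=cv2.resize(g(A["side"][5:90,228:273]),(173,327),interpolation=cv2.INTER_CUBIC)
o=np.zeros((600,800,3),np.uint8);o[:,:500]=s;o[:273,500:]=t;o[273:,500:673]=u
cv2.imwrite("pics/c4.png",o)
E
```

```text
[ WARN:0@6.144] global loadsave.cpp:1063 imwrite_ Unsupported depth image for selected encoder is fallbacked to CV_8U.
```

View pics/c4.png

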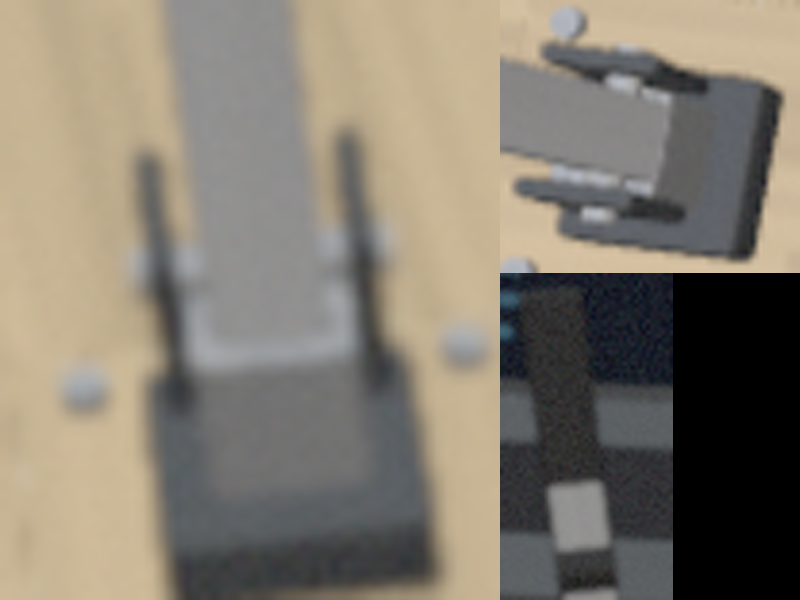

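```bash
python3 - <<'E'
from h import *
from scipy.optimize import least_squares
yaw=1.4793;ex=np.array([np.cos(yaw),np.sin(yaw),0]);ey=np.array([-ex[1],ex[0],0]);seat=np.array([.5466,.0860,0])
J=lambda p:np.round(1000*np.array([(p-seat)@ex,(p-seat)@ey,p[2]]),1)
T=lambda x,y:(120+(x-500)/5.4545-.4,225+y/5.4545-.4)
S=lambda x,y:(232+x/10-.45,113+y/10-.45)
U=lambda x,y:(228+(x-500)/3.845-.4,5+(y-273)/3.845-.4)
C=lambda x,y:(x/2.5-.3,y/2.5+180-.3)
for s,t in (((133,265),(597,216)),((392,243),(628,46)),((262.5,254),(612.5,130.5))):
    p,g=tri(S(*s),T(*t));print(J(p),round(g*1e3,1))
    for n,(o,d) in (("s",ray("side",*S(*s))),("t",ray("top",*T(*t)))):
        print("  ",n,J(o+d*(.115-(o-seat)@ex)/(d@ex)))
# arm features: (r, d, y) mm ; y>0 is jig +y
obs=[("top",C(148,95),(145,-9,-14)),("top",C(138,142),(145,-9,14)),
 ("side",U(549,486),(145,-9,14)),("side",U(603,481),(145,-9,-14)),
 ("side",U(524,293),(225,-9,14)),("side",U(583,290),(225,-9,-14)),
 ("side",S(262.5,254),(0,0,0)),("top",T(612.5,130.5),(0,0,0))]
def W(q,f,o):
    z,th,dx,dy=q;r,d,y=np.array(f)/1000;c,s=np.cos(th),np.sin(th)
    x=.115+dx-r*c+d*s; zz=z+r*s+d*c
    # d<0 = underside: level -> -z ; upright -> towards -x
    return seat+(x)*ex+(y+dy)*ey+np.array([0,0,zz])
def F(q,obs=obs): return np.concatenate([np.array(proj(n,W(q,f,0)))-p for n,p,f in obs]+[np.array(q[2:])*1000*.7])
for k in (obs,obs[:6]):
    r=least_squares(F,[.09,1.9,0,0],kwargs=dict(obs=k));J_=np.linalg.inv(r.jac.T@r.jac);print(r.x,np.round(r.fun,1),"sd z mm/px",1e3*J_[0,0]**.5)
E
```

```text
[115.3  23.6  93.4] 0.6
   s [115.   23.9  93.5]
   t [115.   23.4  94. ]
[117.3 -25.7  89.8] 0.5
   s [115.  -25.3  91.5]
   t [115.  -25.2  94.8]
[116.3  -0.9  91.6] 0.6
   s [115.   -0.6  92.5]
   t [115.   -0.9  94.5]
[ 8.96593699e-02  1.95403388e+00  1.14613687e-03 -1.57198487e-03] [ 0.5 -1.5 -0.5  1.7 -0.8  0.3  1.1 -0.  -1.7 -0.  -0.2 -0.8  0.6  0.8
  0.7 -0.   0.8 -1.1] sd z mm/px 1.1074133628602374
[ 8.93788988e-02  1.96795880e+00  4.78782930e-06 -1.73843214e-03] [ 0.4 -1.5 -0.6  1.7 -0.7  0.5  1.3  0.2 -1.5  0.3 -0.1 -0.5  0.  -1.2] sd z mm/px 1.1471744580255967
```

```bash
cat >> h.py <<'E'
YAW=1.4793; SEAT=np.array([.5466,.0865])
from scipy.spatial.transform import Rotation as Ro
def rot(x,z=(0,0,-1)):
    x=np.array(x,float);z=np.array(z,float);M=np.c_[x,np.cross(z,x),z]
    q=Ro.from_matrix(M).as_quat();return np.r_[q[3],q[:3]]
def down(psi,pos):
    best=None
    for p in (psi,psi+np.pi):
        q=rot((np.cos(p),np.sin(p),0));j=env.inverse_kinematics(pos,q)
        if j is not None and (best is None or abs(j[5])<best[0]): best=(abs(j[5]),q)
    return best[1]
def rep(m):
    s=state();print(m,"t",round(s["time_s"],1),np.round(s["ee_pos"],4),"open",round(s["opening"],4),"grip",round(s["grasp_force"],1),"F",np.round(s["ft_force"],1),flush=True)
def pick(x,y,psi):
    hi=(x,y,.10);q=down(psi,hi);claw.move_gripper(.058,40)
    env.reach(hi,q);hit=env.move_l((x,y,.0225),.1,until_force=12);rep(f"down {hit}")
    claw.move_gripper(.03,40);rep("closed")
    z=state()["ee_pos"][2];env.move_l((x,y,.14),.2);rep("lifted");return z
def place(k,zg):
    x,y=SEAT;z=zg+.035+.012*k
    env.reach((x,y,z+.03),down(YAW,(x,y,z+.03)))
    env.move_l((x,y,z+.005),.1);hit=env.move_l((x,y,z-.004),.03,until_force=6);rep(f"placed {hit} dz {state()['ee_pos'][2]-z:.4f}")
    claw.move_gripper(.055);env.move_l((x,y,z+.06),.15);rep("released")
E
python3 - <<'E'
from h import *
z=pick(.4300,-.1898,-1.548)
place(0,z)
E
```

```text
down False t 3.5 [ 0.4303 -0.19    0.023 ] open 0.058 grip 0.0 F [-0.7  0.3  0.6]
closed t 3.8 [ 0.4304 -0.19    0.0233] open 0.0387 grip 40.3 F [-2.   0.3  6.6]
lifted t 4.5 [ 0.4296 -0.1896  0.1391] open 0.0387 grip 40.4 F [-1.  -0.1 -1.1]
placed True dz -0.0004 t 6.4 [0.5473 0.0864 0.058 ] open 0.0387 grip 41.8 F [-0.8  0.8  4.8]
released t 7.2 [0.5463 0.0865 0.1177] open 0.0551 grip 0.0 F [-0.1 -0.5 -1.3]
```

```bash
python3 - <<'E'
from h import *
z=pick(.5717,-.2138,.295); 
if state()["opening"]>.03: place(1,z)
z=pick(.5345,-.356,-.225)
if state()["opening"]>.03: 
    t=eyes.capture("top");cv2.imwrite("pics/t2.png",t);print([p for p in packs("top",t,.059) if p[3]<75])
E
```

```text
down False t 9.5 [ 0.5721 -0.2139  0.0231] open 0.0582 grip 0.0 F [-0.3 -0.8 -0.5]
closed t 9.8 [ 0.5722 -0.214   0.0235] open 0.0384 grip 41.0 F [-0.8 -0.3  6. ]
lifted t 10.6 [ 0.5712 -0.2136  0.1387] open 0.0392 grip 40.3 F [-0.9  0.9 -1.6]
placed True dz -0.0004 t 12.4 [0.5473 0.0864 0.0701] open 0.0385 grip 41.6 F [-0.2 -0.8  5.1]
released t 13.3 [0.5463 0.0865 0.1298] open 0.0547 grip 0.0 F [ 0.4 -0.  -0.6]
down False t 16.1 [ 0.5348 -0.3562  0.0232] open 0.0579 grip 0.0 F [-0.5  0.5  0.4]
closed t 16.4 [ 0.5349 -0.3563  0.0235] open 0.0388 grip 41.0 F [-0.8  0.3  6.1]
lifted t 17.1 [ 0.534  -0.3557  0.1386] open 0.0387 grip 40.3 F [-1.5 -0.4 -1.8]
[(0.5476, 0.0857, np.float64(1.477), 58.6, 39.4), (0.7141, 0.3658, np.float64(0.135), 50.1, 49.5)]
```

View pics/t2.png

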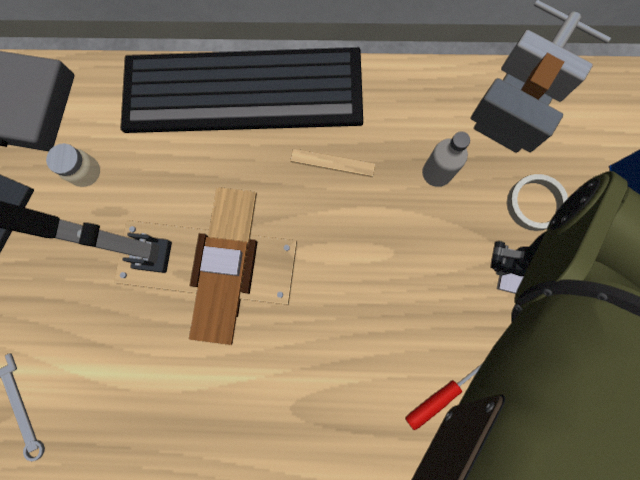

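```bash
python3 - <<'E'
from h import *
place(2,.0235)
x,y=SEAT;q=state()["tcp_rot"]
for p in ((240,25),(240,90)): print("laptop",onz("side",*p,.02))
ex=np.array([np.cos(YAW),np.sin(YAW)])
claw.move_gripper(0)
s=state()["ee_pos"]
env.move_l((x,y,.385),.25)
b=SEAT+ex*.256
print(env.inverse_kinematics((*b,.385),q),env.inverse_kinematics((*b,.277),q),env.inverse_kinematics((*(SEAT-ex*.06),.12),q))
env.move_l((*b,.385),.25);rep("above")
t=eyes.capture("top");s=eyes.capture("side")
print([p for p in packs("top",t,.071) if p[3]<75])
cv2.imwrite("pics/s3.png",s)
E
```

```text
placed True dz -0.0004 t 19.4 [0.5473 0.0865 0.0821] open 0.0387 grip 41.6 F [0.7 0.6 3.9]
released t 20.3 [0.5463 0.0865 0.1419] open 0.0549 grip 0.0 F [-0.4 -0.2 -1.4]
laptop [0.60943304 0.7904568  0.02      ]
laptop [0.55883542 0.4790532  0.02      ]
[4.84572131e-01 5.30282450e-01 9.03383114e-01 1.54990833e-05
 1.70803007e+00 5.76236960e-01] [4.84572131e-01 5.50225812e-01 1.11517802e+00 1.54221817e-05
 1.47629180e+00 5.76233385e-01] [-1.81955578e-02  4.30147788e-01  1.67734761e+00 -4.20798646e-05
  1.03419489e+00  7.34886655e-02]
above t 23.2 [0.5701 0.3407 0.385 ] open 0.0001 grip 0.0 F [-0.3  0.4  0.7]
[(0.5477, 0.0856, np.float64(1.474), 58.8, 38.7), (0.7099, 0.3578, np.float64(0.135), 48.8, 48.6)]
```

View pics/s3.png

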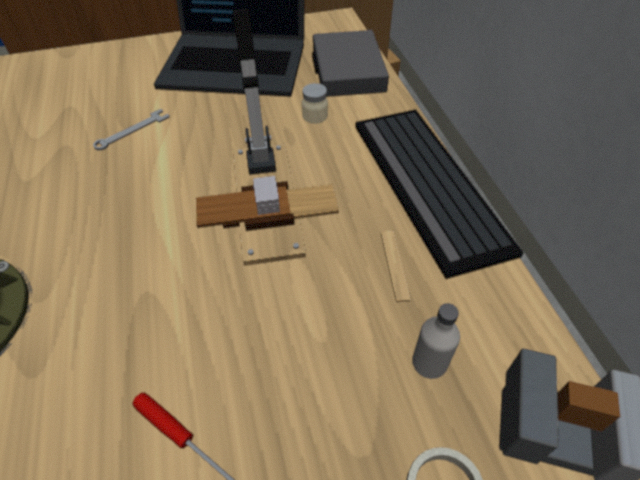

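```bash
python3 - <<'E'
from h import *
ex=np.array([np.cos(YAW),np.sin(YAW)]);zp=.0915
W=lambda x,z:(*(SEAT+ex*x),z+.022)
if env.move_l(W(.256,.255),.12,until_force=10): rep("hit on descent"); raise SystemExit
rep("behind")
for th in np.r_[np.arange(1.95,.3,-.12),.3]:
    c,s=np.cos(th),np.sin(th); r=.225 if th>np.pi/2 else .185
    x=.115-r*c+.009*s+.011; z=zp+.185*s+.009*c
    h=env.move_l(W(x,z),.12,until_force=22);rep(f"th {th:.2f} {h}")
    if h: break
E
```

```text
behind t 24.3 [0.5702 0.3415 0.278 ] open -0.0002 grip 0.0 F [-0.   0.7  0.4]
th 1.95 False t 24.8 [0.5666 0.3032 0.2825] open 0.0002 grip 0.0 F [-0.6  0.4 -0.3]
th 1.83 False t 25.2 [0.5643 0.2781 0.2902] open -0.0001 grip 0.0 F [ 0.  -0.8 -0.1]
th 1.71 False t 25.6 [0.5619 0.2518 0.2956] open -0.0 grip 0.0 F [ 0.7 -0.1  0. ]
th 1.59 False t 25.9 [0.5594 0.2251 0.2984] open -0.0005 grip 0.0 F [-0.4  0.2  0.5]
th 1.47 False t 26.3 [0.5573 0.2022 0.2985] open 0.0004 grip 0.0 F [-0.4  0.3 -0.2]
th 1.35 False t 26.6 [0.5552 0.1802 0.296 ] open -0.0001 grip 0.0 F [-0.1  1.4 -0.1]
th 1.23 False t 26.9 [0.5533 0.1587 0.2909] open -0.0004 grip 0.0 F [-0.7  0.1 -0.3]
th 1.11 False t 27.3 [0.5514 0.1379 0.2832] open -0.0003 grip 0.0 F [-0.  -0.   0.8]
th 0.99 False t 27.6 [0.5495 0.1183 0.273 ] open 0.0001 grip 0.0 F [ 0.6 -0.7  0.2]
th 0.87 False t 27.9 [0.5478 0.0998 0.2606] open -0.0003 grip 0.0 F [ 0.4  0.4 -0.9]
th 0.75 False t 28.3 [0.5462 0.0832 0.2461] open 0.0002 grip 0.0 F [ 0.5 -0.1  0.2]
th 0.63 False t 28.6 [0.5449 0.0685 0.2298] open 0.0003 grip 0.0 F [-0.4 -0.1  0.2]
th 0.51 False t 28.9 [0.5437 0.0557 0.2117] open 0.0003 grip 0.0 F [-0.6  0.3 -0.3]
th 0.39 False t 29.3 [0.5428 0.0452 0.1924] open -0.0001 grip 0.0 F [0.7 0.  0.9]
th 0.30 False t 29.6 [0.5422 0.0387 0.177 ] open -0.0002 grip 0.0 F [-0.5  0.1 -0.2]
```

```bash
python3 - <<'E'
from h import *
cv2.imwrite("pics/s4.png",np.hstack([cv2.resize(eyes.capture(n),(400,300)) for n in("side","top")]))
E
```

```text
(no output)
```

View pics/s4.png

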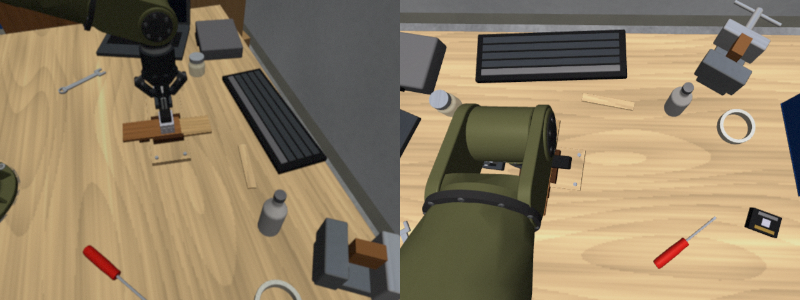

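```bash
python3 - <<'E'
from h import *
ex=np.array([np.cos(YAW),np.sin(YAW)]);zp=.0915
W=lambda x,z:(*(SEAT+ex*x),z+.022)
for th,v in ((.2,.06),(.13,.04),(.0,.03),(-.12,.03)):
    c,s=np.cos(th),np.sin(th)
    h=env.move_l(W(.115-.185*c+.009*s+.006,zp+.185*s+.009*c),v,until_force=20);rep(f"th {th:.2f} {h}")
    if h: break
env.sleep(.6);rep("hold")
cv2.imwrite("pics/c5.png",np.hstack([cv2.resize(eyes.capture("side")[90:240,180:330],(400,400),interpolation=cv2.INTER_CUBIC),cv2.resize(eyes.capture("top")[190:320,150:300],(400,400),interpolation=cv2.INTER_CUBIC)]))
E
```

```text
th 0.20 False t 30.1 [0.5412 0.028  0.1588] open -0.0002 grip 0.0 F [0.8 0.4 0.3]
th 0.13 False t 30.6 [0.5409 0.0255 0.1462] open -0.0 grip 0.0 F [1.1 0.5 0.8]
th 0.00 True t 31.1 [0.5413 0.0246 0.1393] open 0.0002 grip 6.0 F [-4.7  0.  12.9]
hold t 31.7 [0.5413 0.0246 0.1394] open 0.0 grip 6.0 F [-4.2  0.2 12. ]
```

View pics/c5.png

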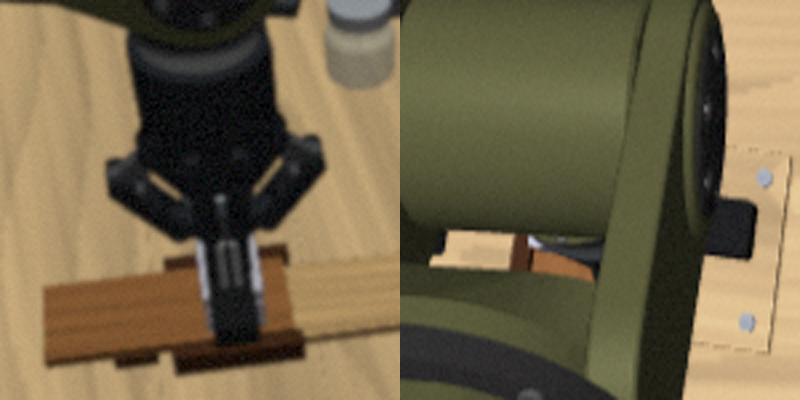

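```bash
python3 - <<'E'
from h import *
rep("end");print(env.close_job())
E
```

```text
end t 31.8 [0.5413 0.0246 0.1393] open -0.0004 grip 6.0 F [-5.   0.5 11.9]
the job is handed in; nothing more can be done
None
```

I stacked three packing pieces squarely on the joint and swung the arm down onto them. I handed the job in at 31.8 s with the fingers still pressing the handle at about 12 N. By my estimate the foot bites with about 17 N at an arm angle near 0.09 rad; the hand-in returned no verdict.

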